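# Switch on the chiller test rig key by key

### The job

Switch on the chiller test rig by pressing in three black keys with a gentle fingertip, one after the other: first the round key on the power supply (the grey box with vents), then the square key on the pump, then the long bar key on the flat white controller, each right in so that it stays down. Leave the alarm drum's key out, do not lift or shove the units, and leave the other things on the bench where they are.

Things in the scene. Friction and masses are not known exactly. Their poses are not given: they have to be found in the camera images.
- supply: bench power supply: a grey square-edged box, 100 (x) x 120 (y) x 60 (height) mm with dark vent slots across one half of its top; its round key stands on the other half. About 1.4 kg, loose on the bench. Origin: centre of its underside, z up. Key centre at (0, 30) mm in this frame
- supply_key_top (a point): centre of the top face of the supply's key (black, round, 26 mm across); 73 mm above the bench while the key is out, and it goes down with the key
- supply_key (a joint): travel of that key in m: 0 = out (off), where it starts; 0.008 = pressed right in, at its hard stop, its top still 5 mm above the housing. It counts as on beyond 0.005. It moves straight down under about 3 N, has no spring, and stays where it is left
- pump: circulating pump: a metal motor drum lying on a 120 (x) x 80 (y) mm foot plate, 90 mm high without the key, with a small grey terminal box (50 x 50 mm) on top of the drum that carries its square key. About 1.6 kg, loose. Origin: centre of the foot plate's underside, z up. Key centre at (22, 0) mm in this frame
- pump_key_top (a point): centre of the top face of the pump's key (black, square, 24 x 24 mm); 103 mm above the bench while the key is out, and it goes down with the key
- pump_key (a joint): travel of that key in m: 0 = out (off), where it starts; 0.008 = pressed right in, at its hard stop, its top still 5 mm above the housing. It counts as on beyond 0.005. It moves straight down under about 3 N, has no spring, and stays where it is left
- controller: temperature controller: a low white flat case, 90 (x) x 125 (y) x 40 (height) mm, with a dark display on top and its long bar key along one edge. About 0.6 kg, loose. Origin: centre of its underside, z up. Key centre at (-24, 0) mm in this frame, long side along y
- controller_key_top (a point): centre of the top face of the controller's key (black, a bar, 14 x 44 mm); 53 mm above the bench while the key is out, and it goes down with the key
- controller_key (a joint): travel of that key in m: 0 = out (off), where it starts; 0.008 = pressed right in, at its hard stop, its top still 5 mm above the housing. It counts as on beyond 0.005. It moves straight down under about 3 N, has no spring, and stays where it is left
- alarm: alarm sounder: a grey round drum, 92 mm across and 44 mm high, a circle of small dark holes in its top and a small round key in the middle. 0.5 kg, loose. Origin: centre of its underside, z up. Its key is to be left out
- alarm_key_top (a point): centre of the top face of the alarm's key (black, round, 20 mm across); 57 mm above the bench while the key is out, and it goes down with the key
- alarm_key (a joint): travel of that key in m: 0 = out (off), where it starts; 0.008 = pressed right in, at its hard stop, its top still 5 mm above the housing. It counts as on beyond 0.005. It moves straight down under about 3 N, has no spring, and stays where it is left
- fitting: brass hose fitting standing on end, 28 mm across, 40 mm high; a loose bystander, leave it where it is. Origin: centre of its underside
- tape: roll of paper tape lying flat, 60 mm across, 20 mm high; a loose bystander, leave it where it is. Origin: centre of its underside
- bottle: closed white plastic bottle, 60 mm across, 130 mm high; a loose bystander, leave it where it is. Origin: centre of its underside
- jar: small closed glass jar, 56 mm across, 60 mm high; a loose bystander, leave it where it is. Origin: centre of its underside
- cup: white cup, 70 mm across, 70 mm high; a loose bystander, leave it where it is. Origin: centre of its underside
- wrench: steel wrench lying flat; a loose bystander, leave it where it is. Origin: within its length, along x
- driver: screwdriver lying flat; a loose bystander, leave it where it is. Origin: within its length, along x
There are look-alikes about, which are no part of the job. Leave any purple look-alike of the controller alone. Leave any green look-alike of the supply alone.

How it is judged (in metres and radians):
On the way, in this order (a step that is already met when the one before it is completed fails the run):
1. the supply's key is pressed in (value of joint supply_key above 0.005 m), for 0.1 s.
2. the pump's key is pressed in (value of joint pump_key above 0.005 m), for 0.1 s.
3. the controller's key is pressed in (value of joint controller_key above 0.005 m), for 0.1 s.
At the end, for the whole second after the job is handed in: the keys of the supply, pump and controller are more than 5 mm of their 8 mm in, the alarm's key is out (under 2 mm), all four units stand upright and at rest within 20 mm of where they began and the bystanders within 25 mm (value of joint each of supply_key, pump_key, controller_key above 0.005 m and value of joint alarm_key below 0.002 m and distance of each of supply, pump, controller, alarm from where it was at the start of the episode below 0.02 m and distance of each of fitting, tape, bottle, jar, cup, wrench, driver from where it was at the start of the episode below 0.025 m and angle between each of supply, pump, controller, alarm's own z axis and vertical below 0.1 rad and linear speed of each of supply, pump, controller, alarm below 0.02 m/s); the robot touches nothing.
It fails at once if a key was pressed before its turn ((value of joint pump_key above 0.003 m and value of joint supply_key below 0.004 m) or (value of joint controller_key above 0.003 m and value of joint pump_key below 0.004 m) or (value of joint controller_key above 0.003 m and value of joint supply_key below 0.004 m)).
It fails at once if the alarm's key was pressed (value of joint alarm_key above 0.002 m).
It fails at once if a unit was pressed harder than 30 N (contact force between any of the fingers, the arm and supply above 30 N or contact force between any of the fingers, the arm and pump above 30 N or contact force between any of the fingers, the arm and controller above 30 N or contact force between any of the fingers, the arm and alarm above 30 N).
It fails at once if a unit was lifted (10 mm), tipped or shoved (20 mm) (height (world z) of any of supply, pump, controller, alarm above 0.01 m or angle between any of supply, pump, controller, alarm's own z axis and vertical above 0.2 rad or distance of any of supply, pump, controller, alarm from where it was at the start of the episode above 0.02 m).
It fails at once if a bystander was moved more than 25 mm (distance of any of fitting, tape, bottle, jar, cup, wrench, driver from where it was at the start of the episode above 0.025 m).
It also fails if it takes over 54 s, if anything falls off the work surface, if the arm or the gripper's body presses on something with over 40 N, if the wrist force passes 120 N, or if a joint passes its speed limit or range.

### The arm

A 6-joint arm with a two-finger parallel gripper is mounted at the origin on the work surface. World frame = base frame: x ahead of the robot, y to its left, z up, the work surface at z = 0. Lengths are in mm, angles in rad, forces in N, time in s.
With the tool pointing down it reaches from about 350 to 875 mm from the base axis. Payload 4.2 kg.
Tool frame: the origin (TCP) lies on the centre line of the jaws, within the pads' length; the fingertips stand 22 mm ahead of it and the grasp point (between the pads) lies 3 mm ahead of it; z points along the fingers, y is the direction in which the jaws open and shut (so a half turn about z gives the same grasp; the last joint's range is limited). The gripper opens to 87 mm and grips with 3 to 60 N. Pads are 19 mm wide; open, the fingers measure 117 mm over their backs; the gripper's body (75 mm by 190 mm) begins 51 mm behind the grasp point.
Start: joints at [-1.081, 0.385, 0.008, 0, -1.194, -0.259], TCP at [142.99, -608.402, 244.55] pointing down, gripper open.
Joint ranges: [-3.14, 3.14], [-1.21, 2.06], [-1.07, 1.41], [-3.16, 2.05], [-2.99, -0.16], [-3.1, 3.1]. Speed limits (rad/s): [2.79, 2.79, 3.14, 3.14, 3.14, 3.14].

### API

Orientations are given as a unit quaternion [x, y, z, w].
In Python, from plant import sensors, optics, order gives the robot as it stands.
- The arm moves only by the shell command python3 -m jog 'ROWS' [FORCE]. ROWS is JSON, a list that holds one entry, the list of rows, each a list of 7 numbers: the shift along the world's x, y, z in m, then the turn, a rotation vector about the world's x, y, z in degrees, then the opening, from 0 (shut) to 1 (fully open). In form: [[[tx, ty, tz, ax, ay, az, hand], ...]]. A call has 1 to 8 rows; each row shifts and turns the commanded pose from where the row before left it; what a row does not reach is not made up. A row lasts 1/12 s, in which the tool goes at most 41.7 mm and 7.16 degrees, less where a joint would pass 70% of its speed; a pose out of reach is approached as far as the arm can. A call is refused whole if a number of a shift passes 0.0417 or a number of a turn 7.16, either way. A call with a gripper value outside its range is refused whole. The fingers move at their own pace and stop on an object; FORCE is the grip in N (left out, the last holds). Time passes only in rows, so rows that do not move let the fingers close. It gives the time, the measured TCP pose, the force and the opening at its end, in the units of the state.
- sensors.observe(): the state, without advancing time (a new reading comes with each control period).
- optics.get_image(name): name is "side" or "top" or "wrist"; returns the picture (420x560x3 uint8, red, green, blue); there is no depth.
- optics.calibration(name): a dict with "fx", "fy", "cx", "cy" (pixels), "extrinsics" (4x4, takes a point from world to camera coordinates). Camera axes: x right, y down, z forward; pixel columns grow to the right and rows downward; lengths in mm; the calibration is good to about 2 mm. A picture is of the moment at which its call begins: read the wrist's pose just before it. calibration takes no time and is no camera call; for the wrist camera it gives the pose at the moment of the call.
- order.hand_in(): hands the job in, once; it reports no verdict.
The state is a dict: "clock": time; "joints": joint angles; "joint_vel": joint speeds; "joint_torque": joint torques, N m; "eef_pos": TCP position; "ee_rot": TCP orientation; "wrist_force": force on the tool from outside, world axes, zero at the start; "ft_torque": the same for the moment, N m; "finger_gap": opening from 0.0 (shut) to 1.0 (fully open).
Only numpy, scipy, OpenCV 4.12 (cv2) and the standard library are available. Lean on these libraries where they do the work, as an engineer would, in place of code of your own. Each camera call takes 0.05 s, during which the arm holds its last target. There are 200 camera calls.

## Working session

There is one attempt and no reset: what is moved stays moved. The work goes in short steps, Python scripts to look and compute and a shell command to move; the robot and the scene stay as the last step left them, time stands still between calls to the robot, and variables do not carry over. Pictures are saved under pics/ and viewed, about 8 in all and at most 12, crops included, and the job is handed in when it is done.

```bash
mkdir -p pics; python3 - <<'E'
from plant import sensors,optics
import cv2
s=sensors.observe();print(s)
for n in("top","side"):
    im=optics.get_image(n);cv2.imwrite(f"pics/{n}0.png",im[:,:,::-1]);c=optics.calibration(n);print(n,c)
E
```

```text
{'clock': 0.0, 'joints': array([-1.08139308e+00,  3.85577263e-01,  6.59237964e-03, -4.98857122e-04,
       -1.19402108e+00, -2.58626517e-01]), 'joint_vel': array([-0.0003824 ,  0.0007806 ,  0.00117701,  0.00088442, -0.0009326 ,
        0.00173859]), 'joint_torque': array([ 1.55636510e-03, -3.90668356e+01,  1.87402976e+01,  4.21980411e+00,
        1.09218748e-02, -1.99038946e-04]), 'eef_pos': array([ 142.85819182, -607.86438103,  243.43400206]), 'ee_rot': array([-1.15040993e-01,  9.93360104e-01,  1.11313835e-03, -1.87846550e-04]), 'wrist_force': array([ 0.30727229, -0.24648144,  0.38721608]), 'ft_torque': array([-0.00536773, -0.04580102,  0.02322246]), 'finger_gap': 1.000191851353562}
top {'fx': 524.472096535616, 'fy': 524.472096535616, 'cx': 277.92433549005307, 'cy': 205.84669029606025, 'extrinsics': array([[ 1.77040089e-02, -9.99843201e-01, -3.75196645e-04,
        -4.53720796e+01],
       [-9.98686371e-01, -1.76654760e-02, -4.80984813e-02,
         5.32272803e+02],
       [ 4.80843115e-02,  1.22623972e-03, -9.98842528e-01,
         1.69358598e+03],
       [ 0.00000000e+00,  0.00000000e+00,  0.00000000e+00,
         1.00000000e+00]])}
side {'fx': 426.5958248501822, 'fy': 426.5958248501822, 'cx': 275.0030888234243, 'cy': 209.6941386048495, 'extrinsics': array([[-8.35950921e-01, -5.48429136e-01, -2.02864829e-02,
         4.56257684e+02],
       [-3.16921987e-01,  5.12591159e-01, -7.98004234e-01,
         2.74512925e+02],
       [ 4.48047444e-01, -6.60663142e-01, -6.02310303e-01,
         9.04228560e+02],
       [ 0.00000000e+00,  0.00000000e+00,  0.00000000e+00,
         1.00000000e+00]])}
```

View pics/top0.png

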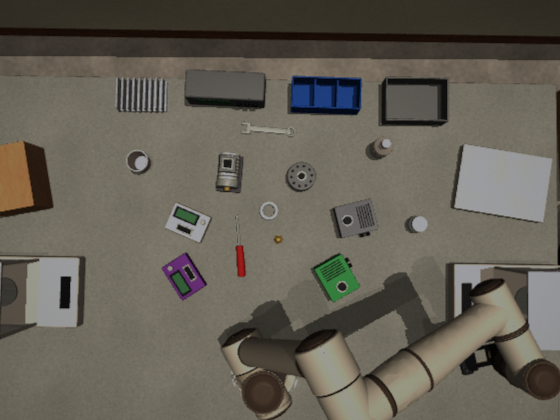

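View pics/side0.png

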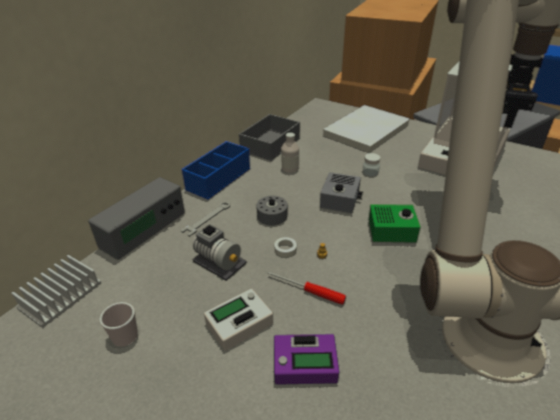

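Candidates in the top view are:
- **Supply:** grey box, key at about (347,220). Its look-alike is the green box (335,277).
- **Pump:** drum, key at about (229,158). There is also a grey instrument at (225,88), which is not a pump.
- **Controller:** white case, key at about (193,228). Its look-alike is the purple case (184,276).
- **Alarm:** drum at (301,176). Leave it alone.

I'm choosing the grey box, the pump and the white case, and will check them in one crop.

```bash
cat > h.py <<'E'
import numpy as np,cv2
from plant import optics
def ray(c,u,v,z):
    E=c["extrinsics"];R,t=E[:3,:3],E[:3,3]
    o=-R.T@t;d=R.T@np.array([(u-c["cx"])/c["fx"],(v-c["cy"])/c["fy"],1])
    return o+d*(z-o[2])/d[2]
def proj(c,p):
    q=c["extrinsics"][:3,:3]@p+c["extrinsics"][:3,3]
    return c["fx"]*q[0]/q[2]+c["cx"],c["fy"]*q[1]/q[2]+c["cy"]
E
python3 - <<'E'
from h import *
c=optics.calibration("top");im=cv2.imread("pics/top0.png")
out=[]
for n,u,v,z in(("sup",355,218,73),("pump",229,170,103),("con",188,223,53)):
    cr=im[v-28:v+28,u-28:u+28];g=cr.max(2)
    m=(g<42).astype(np.uint8)
    k,l,st,ce=cv2.connectedComponentsWithStats(m,connectivity=4)
    for i in range(1,k):
        if st[i,4]>12:
            p=ce[i]+[u-28,v-28];print(n,p.round(1),st[i],ray(c,*p,z).round(1))
    out.append(cv2.resize(cr,(266,266),interpolation=cv2.INTER_CUBIC))
cv2.imwrite("pics/crop.png",np.hstack(out))
E
```

```text
sup [336.6 222.3] [ 6 19  8 28 49] [ 481.8 -220.7   73. ]
sup [346.8 220.3] [17 27  7  7 37] [ 488.6 -252.8   73. ]
pump [227.  163.1] [23 18  7  7 47] [658.2 123.8 103. ]
pump [219.7 186.7] [15 44  8  3 15] [584.7 144.6 103. ]
con [195.9 220.4] [33 21  6  9 14] [480.1 223.3  53. ]
con [183.6 229.2] [18 31 12  8 44] [451.6 261.6  53. ]
```

View pics/crop.png

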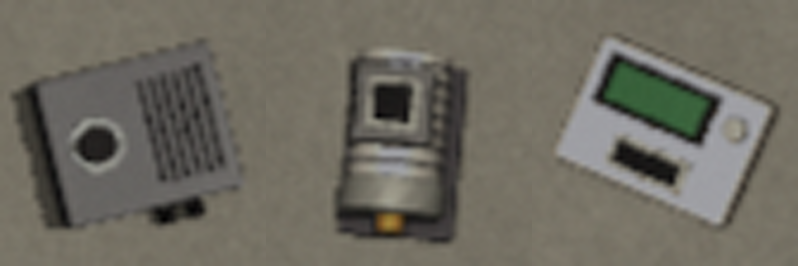

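The crop confirms the choices: supply key centre (346.8,220.3), pump key (227.0,163.1) and controller bar (183.6,229.2), all on the right bodies. Next I'll shut the gripper and go above the supply.

```bash
python3 -m jog '[[[0.025,0.025,0,0,0,0,0],[0.028,0.028,0,0,0,0,0],[0.028,0.028,0,0,0,0,0],[0.028,0.028,0,0,0,0,0],[0.028,0.028,0,0,0,0,0],[0.028,0.028,0,0,0,0,0],[0.028,0.028,0,0,0,0,0],[0.028,0.028,0,0,0,0,0]]]' 10
python3 -m jog '[[[0.025,0.028,0,0,0,0,0],[0.025,0.028,0,0,0,0,0],[0.025,0.028,-0.01,0,0,0,0],[0.025,0.028,-0.01,0,0,0,0],[0.015,0.02,-0.01,0,0,0,0],[0.01,0.01,-0.01,0,0,0,0],[0,0,0,0,0,0,0],[0,0,0,0,0,0,0]]]'
python3 - <<'E'
from h import *
from plant import sensors
s=sensors.observe();print(s["eef_pos"],s["ee_rot"],s["wrist_force"],s["finger_gap"],s["joints"])
c=optics.calibration("wrist");im=optics.get_image("wrist");cv2.imwrite("pics/w1.png",im[:,:,::-1])
print(proj(c,np.array([488.6,-252.8,73])))
m=(im.max(2)<42).astype(np.uint8)
k,l,st,ce=cv2.connectedComponentsWithStats(m)
for i in range(1,k):
    if st[i,4]>150: print(st[i],ce[i].round(1),ray(c,*ce[i],73).round(1))
E
```

```text
clock: 0.77
eef_pos: [364.8, -385.6, 244.3]
ee_rot: [-0.115, 0.993, 0.0, -0.0]
wrist_force: [0.2, -1.3, -0.2]
finger_gap: 0.477
clock: 1.43
eef_pos: [488.7, -245.1, 203.6]
ee_rot: [-0.116, 0.993, 0.0, -0.001]
wrist_force: [0.3, -0.4, 0.0]
finger_gap: 0.007
[ 488.67411795 -245.08881241  203.55498742] [-1.15687635e-01  9.93284815e-01  3.23820416e-04 -1.24157328e-03] [ 0.30381074 -0.36499716  0.04182344] 0.006612186687193698 [-1.68201717e-01  2.87579386e-01 -2.45344706e-01  8.63135815e-05
 -1.04043737e+00 -1.17074366e+00]
(np.float64(272.3106181542545), np.float64(200.62872588780104))
[350   0  57  21 156] [379.2   9.2] [ 319.9 -206.4   73. ]
[285  32  17  18 161] [293.2  41. ] [ 356.9 -265.8   73. ]
[229 164   8  71 160] [232.5 200. ] [ 496.3 -288.2   73. ]
[259 187  27  29 603] [272.2 201. ] [ 489.  -252.8   73. ]
[  151   237   263    95 18306] [280.4 287.7] [ 573.8 -225.2   73. ]
[   0  246   52   36 1207] [ 18.9 262.8] [ 605.3 -477.    73. ]
[ 507  246   53   35 1149] [541.3 263. ] [489.9  14.4  73. ]
[    0   302   560   118 44297] [278.7 375.6] [ 679.1 -202.3   73. ]
```

View pics/w1.png

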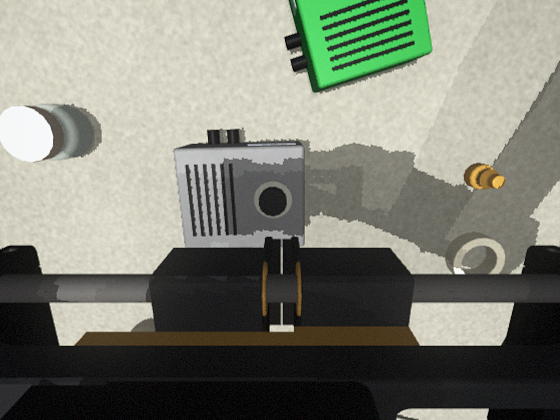

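The wrist view shows the supply key at (272,201), which maps to (489.0,-252.8) mm and agrees with the top camera. I'll shift y by -8 mm and descend to about 10 mm above it.

```bash
python3 -m jog '[[[0,-0.008,-0.015,0,0,0,0],[0,0,-0.025,0,0,0,0],[0,0,-0.025,0,0,0,0],[0,0,-0.02,0,0,0,0],[0,0,-0.01,0,0,0,0],[0,0,0,0,0,0,0],[0,0,0,0,0,0,0]]]'
python3 -m jog '[[[0,0,-0.002,0,0,0,0],[0,0,-0.002,0,0,0,0],[0,0,-0.002,0,0,0,0],[0,0,0,0,0,0,0],[0,0,0,0,0,0,0]]]'
python3 -m jog '[[[0,0,-0.002,0,0,0,0],[0,0,0,0,0,0,0],[0,0,-0.002,0,0,0,0],[0,0,0,0,0,0,0],[0,0,-0.002,0,0,0,0],[0,0,0,0,0,0,0]]]'
```

```text
clock: 2.07
eef_pos: [489.0, -254.4, 110.2]
ee_rot: [-0.115, 0.993, -0.0, 0.0]
wrist_force: [0.5, -0.7, 0.2]
finger_gap: 0.001
clock: 2.48
eef_pos: [489.1, -253.4, 103.9]
ee_rot: [-0.115, 0.993, -0.0, 0.0]
wrist_force: [0.1, 0.5, -0.1]
finger_gap: 0.004
clock: 2.98
eef_pos: [488.8, -253.3, 97.1]
ee_rot: [-0.115, 0.993, 0.0, -0.0]
wrist_force: [-0.8, -0.1, -0.1]
finger_gap: 0.006
```

```bash
python3 -m jog '[[[0,0,-0.001,0,0,0,0],[0,0,-0.001,0,0,0,0],[0,0,-0.001,0,0,0,0],[0,0,-0.001,0,0,0,0],[0,0,0,0,0,0,0]]]'
python3 -m jog '[[[0,0,-0.001,0,0,0,0],[0,0,-0.001,0,0,0,0],[0,0,0,0,0,0,0]]]'
python3 -m jog '[[[0,0,-0.001,0,0,0,0],[0,0,-0.001,0,0,0,0],[0,0,0,0,0,0,0]]]'
```

```text
clock: 3.4
eef_pos: [489.1, -253.4, 93.6]
ee_rot: [-0.115, 0.993, -0.0, 0.0]
wrist_force: [0.6, 0.2, 1.0]
finger_gap: 0.007
clock: 3.65
eef_pos: [489.0, -253.4, 91.5]
ee_rot: [-0.115, 0.993, -0.0, 0.0]
wrist_force: [0.1, -0.1, 1.2]
finger_gap: 0.005
clock: 3.9
eef_pos: [489.0, -253.4, 89.4]
ee_rot: [-0.115, 0.993, -0.0, 0.0]
wrist_force: [-0.5, 0.1, 0.7]
finger_gap: 0.003
```

```bash
python3 -m jog '[[[0,0,-0.001,0,0,0,0],[0,0,0,0,0,0,0],[0,0,0,0,0,0,0]]]'
python3 -m jog '[[[0,0,-0.001,0,0,0,0],[0,0,0,0,0,0,0],[0,0,0,0,0,0,0]]]'
python3 -m jog '[[[0,0,-0.0005,0,0,0,0],[0,0,0,0,0,0,0],[0,0,0,0,0,0,0]]]'
```

```text
clock: 4.15
eef_pos: [489.0, -253.4, 88.4]
ee_rot: [-0.115, 0.993, -0.0, 0.0]
wrist_force: [0.2, 0.0, 0.0]
finger_gap: 0.006
clock: 4.4
eef_pos: [489.0, -253.4, 87.5]
ee_rot: [-0.115, 0.993, -0.0, 0.0]
wrist_force: [-0.0, -0.4, 0.3]
finger_gap: 0.006
clock: 4.65
eef_pos: [489.1, -253.4, 87.4]
ee_rot: [-0.115, 0.993, -0.0, 0.0]
wrist_force: [-1.1, 0.4, 4.1]
finger_gap: 0.01
```

The force rise at 87.4 suggests the hard stop. I'll lift and check.

```bash
python3 -m jog '[[[0,0,0.005,0,0,0,0],[0,0,0.02,0,0,0,0],[0,0,0.04,0,0,0,0],[0,0.008,0.04,0,0,0,0],[0,0,0.012,0,0,0,0],[0,0,0,0,0,0,0],[0,0,0,0,0,0,0]]]'
python3 - <<'E'
from h import *
from plant import sensors
s=sensors.observe();print(s["eef_pos"])
c=optics.calibration("wrist");im=optics.get_image("wrist");cv2.imwrite("pics/w2.png",im[150:250,160:320,::-1])
a=cv2.imread("pics/w1.png")[150:250,160:320]
cv2.imwrite("pics/ba.png",cv2.resize(np.hstack([a,im[150:250,160:320,::-1]]),None,fx=2.5,fy=2.5))
for z in(73,65):print(proj(c,np.array([489,-252.8,z])))
m=(im.max(2)<42).astype(np.uint8)
k,l,st,ce=cv2.connectedComponentsWithStats(m)
for i in range(1,k):
    if 300<st[i,4]<1000: print(st[i],ce[i].round(1),ray(c,*ce[i],65).round(1))
E
```

```text
clock: 5.23
eef_pos: [488.9, -245.1, 204.4]
ee_rot: [-0.115, 0.993, 0.0, 0.001]
wrist_force: [-0.9, 0.6, -1.5]
finger_gap: 0.005
[ 488.93395623 -245.13949165  204.38436052]
(np.float64(272.47759090639266), np.float64(200.02600643262468))
(np.float64(272.7044294657193), np.float64(197.76776895475743))
[260 186  26  26 522] [272.7 198.4] [ 489.6 -252.7   65. ]
```

View pics/ba.png

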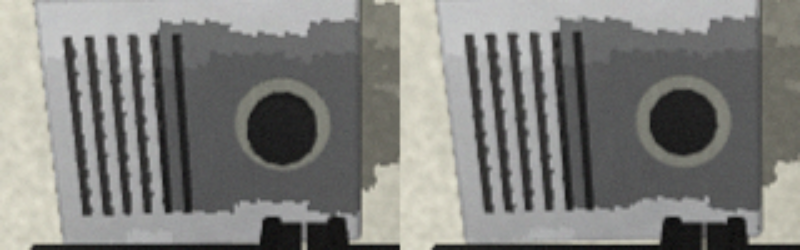

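The key sits visibly lower in its ring (right half), so it is in, and the box hasn't moved. Now to the pump.

```bash
python3 -m jog '[[[0.01,0.022,0.005,0,0,0,0],[0.016,0.035,0.005,0,0,0,0],[0.016,0.035,0.005,0,0,0,0],[0.016,0.035,0.005,0,0,0,0],[0.016,0.035,0.005,0,0,0,0],[0.016,0.035,0,0,0,0,0],[0.016,0.035,0,0,0,0,0],[0.016,0.035,0,0,0,0,0]]]'
python3 -m jog '[[[0.016,0.035,0,0,0,0,0],[0.016,0.035,0,0,0,0,0],[0.013,0.03,0,0,0,0,0],[0.002,0.01,0,0,0,0,0],[0,0,0,0,0,0,0],[0,0,0,0,0,0,0]]]'
python3 - <<'E'
from h import *
from plant import sensors
s=sensors.observe();print(s["eef_pos"],s["joints"])
c=optics.calibration("wrist");im=optics.get_image("wrist");cv2.imwrite("pics/w3.png",im[:,:,::-1])
print(proj(c,np.array([658.2,123.8,103])))
m=(im.max(2)<42).astype(np.uint8)
k,l,st,ce=cv2.connectedComponentsWithStats(m)
for i in range(1,k):
    if st[i,4]>200: print(st[i],ce[i].round(1),ray(c,*ce[i],103).round(1))
E
```

```text
clock: 5.95
eef_pos: [610.5, 23.2, 226.6]
ee_rot: [-0.115, 0.993, -0.0, -0.002]
wrist_force: [0.3, -0.2, -0.6]
finger_gap: 0.005
clock: 6.45
eef_pos: [657.1, 131.5, 226.6]
ee_rot: [-0.115, 0.993, -0.001, -0.002]
wrist_force: [0.7, -1.0, -0.7]
finger_gap: 0.009
[657.11564798 131.49190769 226.56066426] [ 4.38129397e-01  4.75515107e-01  1.07479929e-01 -3.50517978e-04
 -1.20736540e+00 -1.77743113e+00]
(np.float64(272.04872085401297), np.float64(204.23778099440833))
[451   0  49  35 968] [476.3  14.5] [477.1 241.4 103. ]
[409  20  81  83 486] [458.1  56.1] [507.3 238.9 103. ]
[  68   67   53   87 1215] [103.9 109.5] [611.2 -28.  103. ]
[ 36 101  28  21 461] [ 49.7 111.3] [622.8 -71.2 103. ]
[258 190  32  32 628] [274.  205.6] [659.1 125.7 103. ]
[  152   237   261    95 18224] [280.8 288.1] [738.2 150.6 103. ]
[   0  246   54   36 1260] [ 19.4 263.2] [769.  -94.9 103. ]
[ 515  246   45   37 1174] [541.4 263.4] [656.5 383.3 103. ]
[    0   302   560   118 44373] [278.2 375.6] [840.2 171.8 103. ]
```

View pics/w3.png

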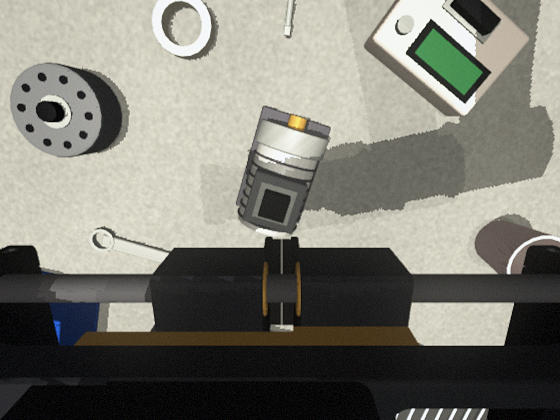

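The pump key is at (274,206), which maps to (659,125) mm. I'll shift (+1.5,-6.5) mm and descend.

```bash
python3 -m jog '[[[0.0015,-0.0065,-0.015,0,0,0,0],[0,0,-0.025,0,0,0,0],[0,0,-0.025,0,0,0,0],[0,0,-0.015,0,0,0,0],[0,0,-0.01,0,0,0,0],[0,0,0,0,0,0,0],[0,0,0,0,0,0,0]]]'
python3 -m jog '[[[0,0,-0.002,0,0,0,0],[0,0,-0.002,0,0,0,0],[0,0,-0.002,0,0,0,0],[0,0,0,0,0,0,0],[0,0,-0.002,0,0,0,0],[0,0,0,0,0,0,0]]]'
python3 -m jog '[[[0,0,-0.001,0,0,0,0],[0,0,-0.001,0,0,0,0],[0,0,-0.001,0,0,0,0],[0,0,-0.001,0,0,0,0],[0,0,0,0,0,0,0]]]'
python3 -m jog '[[[0,0,-0.001,0,0,0,0],[0,0,-0.001,0,0,0,0],[0,0,0,0,0,0,0]]]'
```

```text
clock: 7.08
eef_pos: [659.5, 124.0, 139.4]
ee_rot: [-0.115, 0.993, -0.0, -0.0]
wrist_force: [0.5, 0.3, 0.5]
finger_gap: 0.006
clock: 7.58
eef_pos: [659.4, 125.2, 130.9]
ee_rot: [-0.115, 0.993, 0.0, -0.0]
wrist_force: [-0.3, -0.5, -1.1]
finger_gap: 0.004
clock: 8.0
eef_pos: [659.3, 125.1, 126.7]
ee_rot: [-0.115, 0.993, -0.0, -0.0]
wrist_force: [0.4, 0.3, 0.1]
finger_gap: -0.001
clock: 8.25
eef_pos: [659.6, 125.1, 125.1]
ee_rot: [-0.115, 0.993, -0.0, 0.0]
wrist_force: [0.6, 0.5, 0.3]
finger_gap: 0.008
```

```bash
python3 -m jog '[[[0,0,-0.001,0,0,0,0],[0,0,-0.001,0,0,0,0],[0,0,-0.001,0,0,0,0],[0,0,0,0,0,0,0]]]'
python3 -m jog '[[[0,0,-0.001,0,0,0,0],[0,0,-0.001,0,0,0,0],[0,0,0,0,0,0,0]]]'
python3 -m jog '[[[0,0,-0.001,0,0,0,0],[0,0,0,0,0,0,0],[0,0,0,0,0,0,0]]]'
python3 -m jog '[[[0,0,-0.001,0,0,0,0],[0,0,0,0,0,0,0],[0,0,0,0,0,0,0]]]'
```

```text
clock: 8.58
eef_pos: [659.6, 125.1, 122.1]
ee_rot: [-0.115, 0.993, 0.0, 0.0]
wrist_force: [0.1, -0.3, 1.4]
finger_gap: 0.005
clock: 8.83
eef_pos: [659.6, 125.1, 119.9]
ee_rot: [-0.115, 0.993, 0.0, 0.0]
wrist_force: [0.7, -0.3, 0.9]
finger_gap: 0.005
clock: 9.08
eef_pos: [659.6, 125.1, 118.9]
ee_rot: [-0.115, 0.993, 0.0, 0.0]
wrist_force: [-1.3, 0.0, 2.2]
finger_gap: 0.005
clock: 9.33
eef_pos: [659.6, 125.1, 117.9]
ee_rot: [-0.115, 0.993, 0.0, 0.0]
wrist_force: [-0.1, 0.4, 0.5]
finger_gap: 0.004
```

```bash
python3 -m jog '[[[0,0,-0.0005,0,0,0,0],[0,0,0,0,0,0,0],[0,0,0,0,0,0,0]]]'
python3 -m jog '[[[0,0,-0.0005,0,0,0,0],[0,0,0,0,0,0,0],[0,0,0,0,0,0,0]]]'
```

```text
clock: 9.58
eef_pos: [659.6, 125.1, 117.6]
ee_rot: [-0.115, 0.993, 0.0, 0.0]
wrist_force: [0.6, 0.3, 1.4]
finger_gap: 0.005
clock: 9.83
eef_pos: [659.6, 125.1, 117.5]
ee_rot: [-0.115, 0.993, -0.0, 0.0]
wrist_force: [-1.1, 0.4, 3.6]
finger_gap: 0.003
```

This is the same stop signature. I'll lift, check by numbers and a crop, then go on.

```bash
python3 -m jog '[[[0,0,0.005,0,0,0,0],[0,0,0.025,0,0,0,0],[0,0,0.04,0,0,0,0],[-0.0015,0.0065,0.039,0,0,0,0],[0,0,0,0,0,0,0],[0,0,0,0,0,0,0]]]'
python3 - <<'E'
from h import *
c=optics.calibration("wrist");im=optics.get_image("wrist")
for z in(103,95):print(proj(c,np.array([659,125,z])))
m=(im.max(2)<42).astype(np.uint8)
k,l,st,ce=cv2.connectedComponentsWithStats(m)
for i in range(1,k):
    if 300<st[i,4]<1000: print(st[i],ce[i].round(1),ray(c,*ce[i],95).round(1))
a=cv2.imread("pics/w3.png")[90:250,200:360]
cv2.imwrite("pics/ba2.png",cv2.resize(np.hstack([a,im[90:250,200:360,::-1]]),None,fx=2.5,fy=2.5))
E
```

```text
clock: 10.33
eef_pos: [658.9, 132.3, 229.1]
ee_rot: [-0.115, 0.993, 0.001, 0.003]
wrist_force: [0.3, -0.5, -1.0]
finger_gap: 0.003
(np.float64(272.50829306124604), np.float64(201.143547342524))
(np.float64(272.72749543504307), np.float64(198.7778456910455))
[450   0  49  31 832] [476.9  11.9] [474.7 246.9  95. ]
[405  16  84  83 661] [449.2  52.8] [507.  236.9  95. ]
[ 36  97  27  21 452] [ 49.2 107.1] [623.8 -76.8  95. ]
[259 185  30  30 513] [273.4 199.6] [659.6 125.7  95. ]
```

View pics/ba2.png

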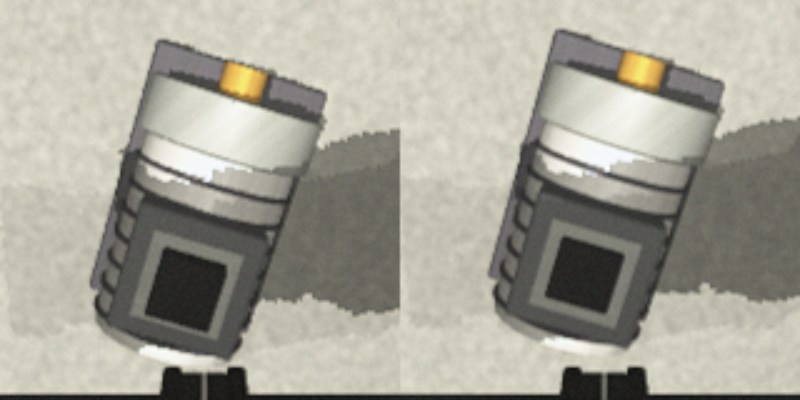

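The pump key is down too (right half) and the pump hasn't moved. On to the controller.

```bash
python3 -m jog '[[[-0.015,0.01,0,0,0,0,0],[-0.032,0.021,0,0,0,0,0],[-0.032,0.021,0,0,0,0,0],[-0.032,0.021,-0.005,0,0,0,0],[-0.032,0.021,-0.005,0,0,0,0],[-0.032,0.021,-0.01,0,0,0,0],[-0.025,0.017,-0.01,0,0,0,0],[-0.006,0.005,-0.01,0,0,0,0]]]'
python3 -m jog '[[[0,0,0,0,0,0,0],[0,0,0,0,0,0,0]]]'
python3 - <<'E'
from h import *
from plant import sensors
s=sensors.observe();print(s["eef_pos"],s["joints"])
c=optics.calibration("wrist");im=optics.get_image("wrist");cv2.imwrite("pics/w4.png",im[:,:,::-1])
print(proj(c,np.array([451.6,261.6,53])))
m=(im.max(2)<42).astype(np.uint8)
k,l,st,ce=cv2.connectedComponentsWithStats(m)
for i in range(1,k):
    if st[i,4]>200: print(st[i],ce[i].round(1),ray(c,*ce[i],53).round(1))
E
```

```text
clock: 11.05
eef_pos: [447.8, 269.0, 184.0]
ee_rot: [-0.117, 0.993, -0.001, -0.002]
wrist_force: [0.5, 0.1, -0.1]
finger_gap: 0.008
clock: 11.22
eef_pos: [451.2, 268.1, 184.6]
ee_rot: [-0.116, 0.993, -0.001, -0.001]
wrist_force: [0.6, 0.1, 1.1]
finger_gap: 0.003
[451.16193519 268.06951321 184.60017744] [ 8.45551433e-01  2.71036764e-01 -3.22241311e-01  2.38600947e-05
 -9.81357840e-01 -2.18442419e+00]
(np.float64(273.9846564079656), np.float64(201.25498345199196))
[353   0  17  51 243] [360.5  25.2] [296.1 295.7  53. ]
[255 184  45  39 440] [282.4 206.2] [454.4 270.1  53. ]
[  150   237   264    95 18369] [280.2 288.2] [537.6 287.6  53. ]
[   0  246   64   36 1232] [ 19.6 263.1] [569.2  35.   53. ]
[ 522  246   38   34 1044] [542.2 262.1] [451.3 527.7  53. ]
[    0   302   560   118 44292] [278.5 375.6] [642.5 310.4  53. ]
```

View pics/w4.png

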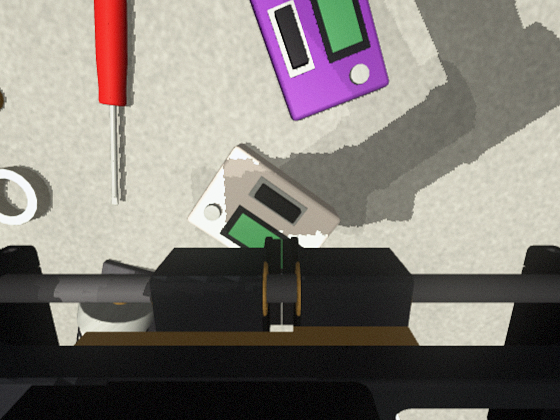

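The bar key spans about (251,182)–(305,222), centre (278,202), which maps to about (452,264) mm. I'll shift (+1,-4) mm and descend.

```bash
python3 -m jog '[[[0.001,-0.004,-0.015,0,0,0,0],[0,0,-0.025,0,0,0,0],[0,0,-0.025,0,0,0,0],[0,0,-0.02,0,0,0,0],[0,0,-0.01,0,0,0,0],[0,0,-0.005,0,0,0,0],[0,0,0,0,0,0,0],[0,0,0,0,0,0,0]]]'
python3 -m jog '[[[0,0,-0.002,0,0,0,0],[0,0,-0.002,0,0,0,0],[0,0,-0.002,0,0,0,0],[0,0,0,0,0,0,0],[0,0,0,0,0,0,0]]]'
python3 - <<'E'
from h import *
c=optics.calibration("side");im=optics.get_image("side")
u,v=map(int,proj(c,np.array([452,264,53])));print(u,v)
cv2.imwrite("pics/s2.png",cv2.resize(im[v-60:v+60,u-80:u+80,::-1],None,fx=4,fy=4,interpolation=cv2.INTER_CUBIC))
E
```

```text
clock: 11.93
eef_pos: [454.0, 264.9, 86.8]
ee_rot: [-0.115, 0.993, 0.0, 0.001]
wrist_force: [-0.3, -0.5, -0.7]
finger_gap: 0.004
clock: 12.35
eef_pos: [453.0, 264.7, 80.2]
ee_rot: [-0.115, 0.993, 0.0, 0.0]
wrist_force: [1.1, -0.8, -0.3]
finger_gap: 0.006
243 315
```

View pics/s2.png

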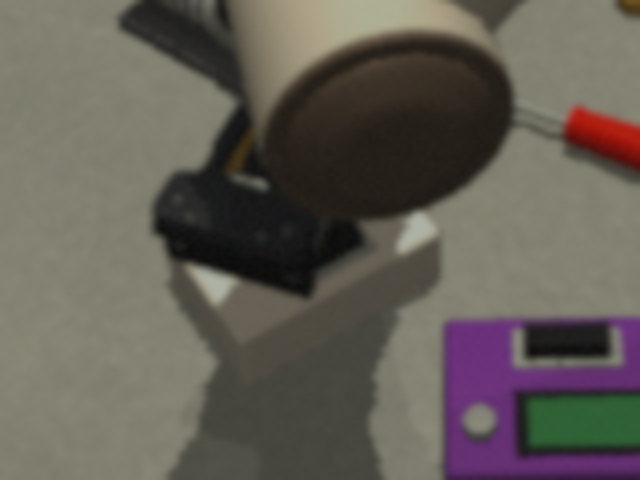

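The side view is blocked by the arm, but the gripper stands over the controller as intended. The measured offset is about 1 mm. Pressing.

```bash
python3 -m jog '[[[0,0,-0.001,0,0,0,0],[0,0,-0.001,0,0,0,0],[0,0,-0.001,0,0,0,0],[0,0,-0.001,0,0,0,0],[0,0,0,0,0,0,0]]]'
python3 -m jog '[[[0,0,-0.001,0,0,0,0],[0,0,-0.001,0,0,0,0],[0,0,-0.001,0,0,0,0],[0,0,0,0,0,0,0]]]'
python3 -m jog '[[[0,0,-0.001,0,0,0,0],[0,0,-0.001,0,0,0,0],[0,0,0,0,0,0,0]]]'
python3 -m jog '[[[0,0,-0.001,0,0,0,0],[0,0,-0.001,0,0,0,0],[0,0,0,0,0,0,0]]]'
python3 -m jog '[[[0,0,-0.001,0,0,0,0],[0,0,0,0,0,0,0],[0,0,0,0,0,0,0]]]'
```

```text
clock: 12.82
eef_pos: [452.9, 264.5, 75.8]
ee_rot: [-0.115, 0.993, -0.0, -0.0]
wrist_force: [-0.1, -0.6, -0.1]
finger_gap: 0.006
clock: 13.15
eef_pos: [453.0, 264.6, 73.0]
ee_rot: [-0.115, 0.993, 0.0, 0.0]
wrist_force: [-0.3, -0.4, 1.7]
finger_gap: 0.004
clock: 13.4
eef_pos: [453.0, 264.6, 70.9]
ee_rot: [-0.115, 0.993, 0.0, 0.0]
wrist_force: [-0.5, -0.3, 0.9]
finger_gap: 0.004
clock: 13.65
eef_pos: [453.0, 264.6, 68.9]
ee_rot: [-0.115, 0.993, 0.0, 0.0]
wrist_force: [0.3, 0.7, 0.3]
finger_gap: 0.008
clock: 13.9
eef_pos: [453.0, 264.6, 67.9]
ee_rot: [-0.115, 0.993, 0.0, 0.0]
wrist_force: [-0.3, -0.1, 1.1]
finger_gap: 0.005
```

```bash
python3 -m jog '[[[0,0,-0.0005,0,0,0,0],[0,0,0,0,0,0,0],[0,0,0,0,0,0,0]]]'
python3 -m jog '[[[0,0,-0.0005,0,0,0,0],[0,0,0,0,0,0,0],[0,0,0,0,0,0,0]]]'
python3 -m jog '[[[0,0,0.005,0,0,0,0],[0,0,0.02,0,0,0,0],[0,0,0.04,0,0,0,0],[-0.001,0.004,0.04,0,0,0,0],[0,0,0.012,0,0,0,0],[0,0,0,0,0,0,0],[0,0,0,0,0,0,0]]]'
python3 - <<'E'
from h import *
im=optics.get_image("wrist")
a=cv2.imread("pics/w4.png")[130:250,170:360]
cv2.imwrite("pics/ba3.png",cv2.resize(np.hstack([a,im[130:250,170:360,::-1]]),None,fx=2.1,fy=2.1,interpolation=cv2.INTER_CUBIC))
# whole-scene shift check from top camera
t=optics.get_image("top")[:,:,::-1];t0=cv2.imread("pics/top0.png")
for n,u,v in(("sup",355,218),("pump",229,170),("con",188,223),("alarm",301,176),("cup",137,161),("tape",269,211),("fit",278,239),("bottle",381,148),("jar",418,224),("wr",268,129),("drv",240,250)):
    p=t0[v-14:v+14,u-14:u+14];r=cv2.matchTemplate(np.ascontiguousarray(t[v-24:v+24,u-24:u+24]),p,cv2.TM_CCOEFF_NORMED)
    _,s,_,l=cv2.minMaxLoc(r);print(n,round(s,2),l[0]-10,l[1]-10)
E
```

```text
clock: 14.15
eef_pos: [453.0, 264.6, 67.5]
ee_rot: [-0.115, 0.993, 0.0, 0.0]
wrist_force: [-0.1, 0.0, 1.1]
finger_gap: 0.003
clock: 14.4
eef_pos: [453.0, 264.6, 67.4]
ee_rot: [-0.115, 0.993, 0.0, 0.0]
wrist_force: [-2.0, -0.6, 4.5]
finger_gap: 0.003
clock: 14.98
eef_pos: [451.8, 268.7, 184.4]
ee_rot: [-0.115, 0.993, 0.001, 0.0]
wrist_force: [-0.0, 0.0, -1.5]
finger_gap: 0.007
sup 0.97 0 0
pump 0.99 0 0
con 0.48 -6 10
alarm 1.0 0 0
cup 1.0 0 0
tape 1.0 0 0
fit 1.0 0 0
bottle 1.0 0 0
jar 1.0 0 0
wr 1.0 0 0
drv 1.0 0 0
```

View pics/ba3.png

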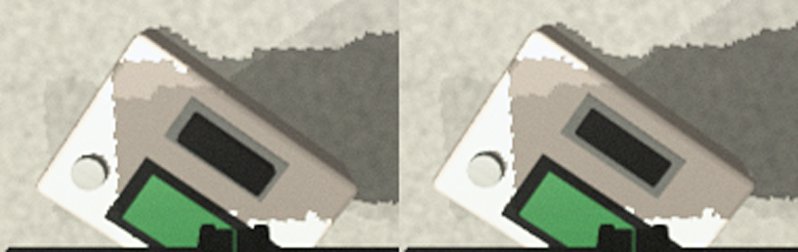

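The bar is sunk in its frame (right half) and the case hasn't moved. The controller's top-view match failed only because the arm covers it. The other ten things show no shift, and the arm is clear at about 160 mm.

```bash
python3 -c "
from plant import order;print(order.hand_in())"
```

```text
the job is handed in; nothing more can be done
None
```

I pressed the supply, pump and controller keys in that order with the closed fingertips and handed the job in at about 15 s; no verdict was reported.

- **Presses:** Each press ended about 7.5 mm in. The wrist force rose to only about 4 N there, as expected at the hard stop. Before-and-after wrist views show all three keys sunk in.
- **Nothing shifted:** A top-camera comparison shows no movement of the supply, pump, alarm or any of the seven bystanders.
- **Failed or limited checks:** The top-camera match failed for the controller because the arm covered it. The wrist view shows it unmoved. The side view during that press was also blocked by the arm. I did not look closely at the alarm's key, but the robot never went near it.

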